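# Release the transport lock of the counter scale with the T-handled hex key

### The job

The counter scale still has its transport lock on: take the larger of the two T-handled hex keys from the wooden stand, put it down the hole in the middle of the weighing platform and, pressing only lightly because the load cell underneath is delicate, turn it until it drops fully home in the hidden hex socket. Then turn the lock itself anticlockwise by at least 60 degrees, which frees the platform, without forcing it against its far stop. Finally draw the key out and stand it back in a hole of the wooden stand, leaving the smaller key standing in its own.

Things in the scene. Friction and masses are not known exactly. Their poses are not given: they have to be found in the camera images.
- big_key_grip (a point): Middle of the handle bar of the larger T-handled hex key, the one to use; it starts upright in either hole of the stand, bar across the block (within 0.1 rad). Black plastic bar, 96 mm long (along this point's x), 20 mm high; grip it across its 16 mm width (y). z points up along the shaft, whose tip is 105 mm below this point. About 0.22 kg.
- big_key_tip (a point): Centre of the flat lower end of the larger key's straight steel shaft, on its axis. The shaft is hexagonal, 14 mm across flats and 16.2 mm across corners, 95 mm long below the handle; two opposite flats face along +x and -x of this point (x along the handle bar).
- small_key_grip (a point): Middle of the handle bar (64 x 13 x 17 mm) of the smaller T-handled key, shaft 12 mm across flats, which stands upright in the other hole of the stand, its top 115 mm above the counter. It would only spin in the socket: leave it standing.
- stand: Dark wooden block, fixed, 56 mm deep (x), 150 mm long (y), 52 mm high, with two upright round holes of 20 mm diameter and 44 mm depth, 100 mm apart; origin at the middle of its underside. A key in a hole stands on the hole's floor, 8 mm above the counter.
- stand_hole0 (a point): Centre of the mouth of the stand's hole at its +y end, on the block's top face, 52 mm above the counter.
- stand_hole1 (a point): Centre of the mouth of the stand's hole at its -y end, on the block's top face, 52 mm above the counter.
- scale: Compact counter scale, fixed: white casing 195 mm deep (x), 204 mm wide (y), low console with display and keys along its front (-x) edge, on top an aluminium weighing platform 148 x 196 mm, its surface 69 mm above the counter. Origin on the counter, on the vertical axis of the round lock hole in the middle of the platform.
- lock_mouth (a point): Centre of the mouth of the lock hole, 70 mm above the counter: a steel sleeve flush with the platform, countersunk from 26 mm diameter at the mouth to 17 mm at 6 mm depth, then a straight bore of 17 mm that guides the key's shaft down to the lock screw. Axes as the scale's.
- lock_face (a point): Centre of the lock screw's top, 30 mm below the mouth, out of sight: a hex socket, 14.5 mm across flats, 14 mm deep. The key's tip stops here until the hexagons match (within about 7 degrees; a match every 60), then drops to the socket's floor, 14 mm lower. How the socket stands differs every time and is not measured: this point's axes are the scale's, not the socket's.
- lock (a joint): Turn of the lock screw in rad, growing anticlockwise seen from above: 0 = locked (the start, at its clockwise stop), free from 1.05 on, far stop at 1.45. Stiff (0.05 N m), stays where left; the platform rises 3.4 mm per rad. The value does not tell how the hexagon stands. Seated, the key has up to 15 degrees of play before it turns the screw.
Things that resemble listed ones, but are neither listed nor needed, are in the scene too. Leave any orange look-alike of the part that bears small_key_grip alone.

How it is judged:
By the outcome, as a careful person would: the job done as asked, in the order asked, and still so for the second after the job is handed in, with the robot touching nothing.
It also fails if it takes over 64 s, if anything falls off the work surface, if the arm or the gripper's body presses on something with over 40 N, if the wrist force passes 120 N, or if a joint passes its speed limit or range.

### The arm

A 7-joint arm with a two-finger parallel gripper is mounted at the origin on a cart in front of the work surface, level with it; the furniture and walls round the work are solid. World frame = base frame: x ahead of the robot, y to its left, z up, the work surface at z = 0. Lengths are in m, angles in rad, forces in N, time in s.
With the tool pointing down it reaches from about 0.425 to 0.875 m from the base axis. Payload 4.7 kg.
Tool frame: the origin (TCP) lies between the finger pads; the fingertips stand 11 mm ahead of it and the grasp point (between the pads) lies 8 mm behind it; z points along the fingers, y is the direction in which the jaws open and shut (so a half turn about z gives the same grasp; the last joint's range is limited). The gripper opens to 85 mm and grips with 20 to 120 N. Pads are 22 mm wide; open, the fingers measure 114 mm over their backs; the gripper's body (76 mm by 85 mm) begins 54 mm behind the grasp point. The pads swing forward as they close: fully open they stand 13 mm farther back than shut.
Start: joints at [-1.218, 0.321, -0.07, 1.45, 0.023, 1.371, -0.057], TCP at [0.216, 0.613, 0.242] pointing down, gripper open.
Joint ranges: [-2.86, 2.86], [-0.3, 2.09], [-1.38, 1.24], [0.06, 2.45], [-1.56, 4.7], [0.09, 2.05], [-2.69, 2.69]. Speed limits (rad/s): [2.57, 2.57, 3.14, 3.14, 3.14, 3.14, 3.14].

### API

Orientations are given as a unit quaternion [x, y, z, w].
In Python, from bench import * gives the robot as it stands. Calls block until the motion is done:
- goto(position, orientation): joint-space move of the TCP to a pose.
- movel(position, rotation=None, feed=0.15): straight line of the TCP; rotation=None keeps the orientation; feed is the mean speed in m/s.
- goto_joints(angles): joint-space move.
- command_gripper(opening, grasp_force=None): finger opening in m; grasp_force is the grip in N (None keeps the last); returns when the fingers have stopped.
- hold(seconds).
- inverse_kinematics(position, orientation): joint angles nearest the present ones, or None.
- get_obs(): the state.
- grab_frame(name): name is "scene" or "top"; returns a dict with "img" (420x560x3 uint8, red, green, blue), "K" (3x3 intrinsics, pixels), "pose" (4x4, takes a point from camera to world coordinates). Camera axes: x right, y down, z forward; pixel columns grow to the right and rows downward; lengths in m; the calibration is good to about 2 mm. A picture is of the moment at which its call begins. There is no depth.
A pose or a line that the arm cannot do raises IKError and nothing moves.
- hand_in(): hands the job in, once; it reports no verdict.
Trained networks look in the newest picture that a camera, given by its name, has taken for a name from the list of things; names that differ only in an ending like _2 or _b are one class to them, and where a whole thing is asked for, a point or a joint stands for the part that bears it (a point fixed in the world has none). Each returns a list of dicts, best first, with "conf" (0 to 1); they miss things now and then, are a little off and sometimes report something else, mostly with a low value. They report only what shows in the picture. A call takes as long as a camera call. They do not tell look-alikes from the thing itself.
- find_in(camera, name): "centre" ([x, y, z] in m, in world coordinates, good to about 4 mm: the middle of the surface that is visible of it).
- regions_of(camera, name): "pixels" (420x560 bool, what is visible of it).
- spot_point(camera, name): "centre" ([x, y, z] in m, in world coordinates, good to about 4 mm: a listed point, or the origin of a listed thing).
The state is a dict: "clock": time; "qpos": joint angles; "dq": joint speeds; "effort": joint torques, N m; "eef_pos": TCP position; "eef_rot": TCP orientation; "force": force on the tool from outside, world axes, zero at the start; "torque": the same for the moment, N m; "opening": finger opening in m.
Only numpy, scipy, OpenCV 4.12 (cv2) and the standard library are available. Lean on these libraries where they do the work, as an engineer would, in place of code of your own. Each camera call takes 0.05 s, during which the arm holds its last target. There are 200 camera calls.

## Working session

There is one attempt and no reset: what is moved stays moved. The work goes in short steps, each a Python script; the robot and the scene stay as the last script left them, time stands still between calls to the robot, and variables do not carry over. Pictures are saved under pics/ and viewed, about 8 in all and at most 12, crops included, and the job is handed in when it is done.

```bash
mkdir -p pics; ls; python3 - <<'E'
from bench import *
import cv2,numpy as np
o=get_obs();print(o['clock'],o['eef_pos'],o['eef_rot'],o['force'])
ims=[]
for c in("scene","top"):
    f=grab_frame(c);cv2.imwrite(f'pics/{c}0.png',f['img'][:,:,::-1]);print(c,f['K'].round(1).tolist(),f['pose'].round(3).tolist())
    P=np.linalg.inv(f['pose'])
    for n in("big_key_grip","big_key_tip","small_key_grip","stand","stand_hole0","stand_hole1","scale","lock_mouth"):
        for r in spot_point(c,n)[:4]:
            p=P@np.r_[r['centre'],1];u=f['K']@p[:3];print(n,np.round(r['centre'],4),round(r['conf'],2),(u[:2]/u[2]).round())
E
```

```text
pics
0.0 [0.21590832 0.61253082 0.24120722] [ 1.68563970e-01  9.85690232e-01 -9.72832217e-04 -9.47817902e-05] [0.68379302 0.00834638 0.09603311]
scene [[475.4, 0.0, 284.1], [0.0, 475.4, 211.9], [0.0, 0.0, 1.0]] [[-0.533, -0.356, 0.768, -0.128], [-0.846, 0.205, -0.492, 0.571], [0.018, -0.912, -0.411, 0.457], [0.0, 0.0, 0.0, 1.0]]
big_key_grip [0.4616 0.2426 0.1142] 0.68 [257. 234.]
small_key_grip [0.4023 0.3204 0.1138] 0.96 [230. 264.]
small_key_grip [0.4449 0.1295 0.0993] 0.59 [321. 231.]
small_key_grip [0.402  0.3171 0.054 ] 0.45 [233. 299.]
stand [ 0.4266  0.2815 -0.0007] 0.58 [247. 313.]
stand_hole0 [0.4577 0.2385 0.0485] 0.86 [261. 270.]
stand_hole0 [0.4007 0.3188 0.0577] 0.56 [232. 297.]
stand_hole1 [0.4577 0.2385 0.0485] 0.86 [261. 270.]
stand_hole1 [0.4007 0.3188 0.0577] 0.56 [232. 297.]
scale [ 0.6449 -0.0381  0.0014] 0.86 [326. 219.]
lock_mouth [ 0.6466 -0.0375  0.0688] 0.6 [327. 191.]
top [[437.9, 0.0, 281.6], [0.0, 437.9, 200.0], [0.0, 0.0, 1.0]] [[0.006, -0.998, 0.058, 0.469], [-0.999, -0.008, -0.032, 0.159], [0.033, -0.058, -0.998, 0.964], [0.0, 0.0, 0.0, 1.0]]
big_key_grip [0.4584 0.2396 0.1126] 0.74 [225. 230.]
big_key_tip [0.4601 0.2361 0.0076] 0.58 [232. 229.]
small_key_grip [0.4062 0.3186 0.1047] 0.74 [185. 257.]
small_key_grip [0.4406 0.1297 0.099 ] 0.56 [282. 240.]
stand [4.323e-01 2.828e-01 4.000e-04] 0.85 [210. 242.]
stand [0.4604 0.2393 0.1137] 0.71 [226. 229.]
stand_hole0 [0.4074 0.3228 0.0526] 0.86 [187. 255.]
stand_hole0 [0.4603 0.2398 0.0505] 0.66 [228. 229.]
stand_hole1 [0.4074 0.3228 0.0526] 0.86 [187. 255.]
stand_hole1 [0.4603 0.2398 0.0505] 0.66 [228. 229.]
scale [ 0.6422 -0.0393  0.0022] 0.78 [357. 148.]
lock_mouth [ 0.6461 -0.0411  0.0695] 0.7 [364. 140.]
```

```bash
python3 - <<'E'
import cv2
t=cv2.imread('pics/top0.png');cv2.imwrite('pics/top0c.png',cv2.resize(t[90:320,130:430],None,fx=2.6,fy=2.6,interpolation=3))
s=cv2.imread('pics/scene0.png');cv2.imwrite('pics/scene0c.png',cv2.resize(s[130:360,170:460],None,fx=2.6,fy=2.6,interpolation=3))
E
```

```text
(no output)
```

View pics/top0c.png

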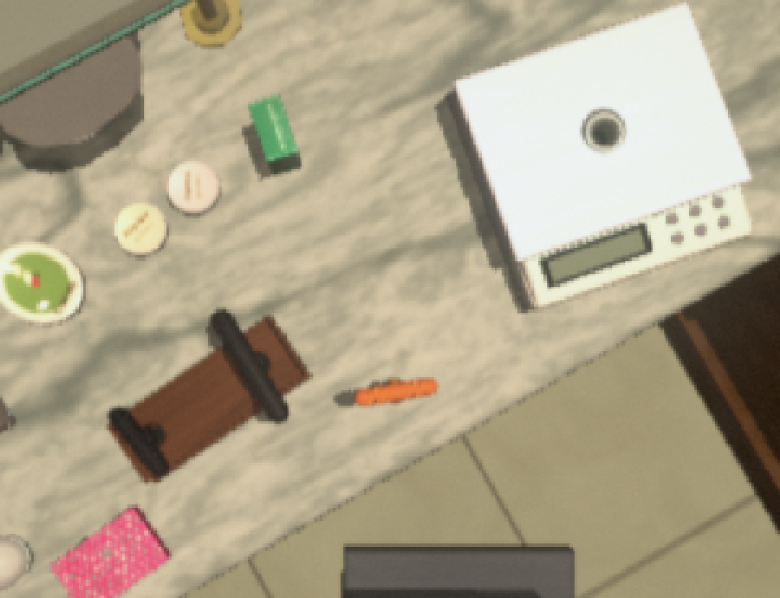

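View pics/scene0c.png

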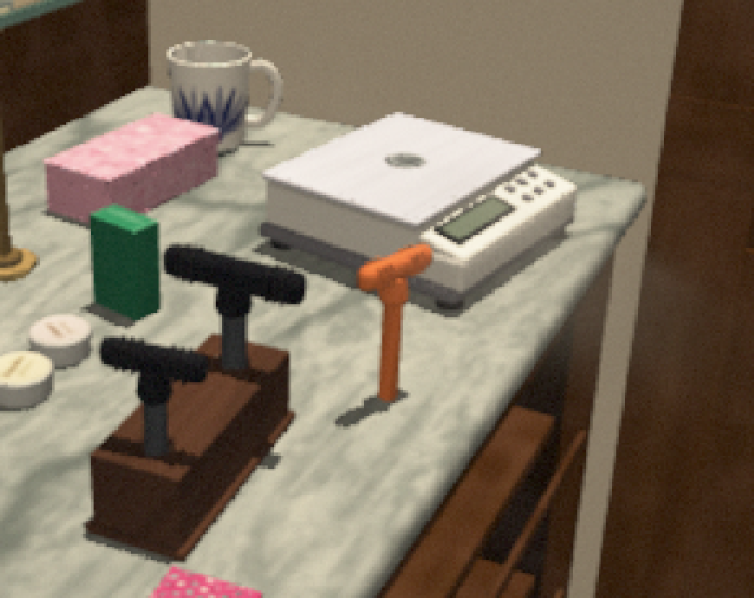

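Candidates in the full top image: the big black key at (226,230), in the stand's near hole with the longer bar. The small black key is at (184,258) in the stand. The orange look-alike at (282,240) stands on the counter, so I leave it alone. The black key with the 96 mm bar fits the description. Next I measure its yaw, check the IK and confirm with one crop.

```bash
cat > h.py <<'E'
from bench import *
import cv2,numpy as np
from scipy.spatial.transform import Rotation as R
def quat(deg): return (R.from_euler('z',deg,degrees=True)*R.from_euler('x',180,degrees=True)).as_quat()
def ray(f,uv,z):
    d=f['pose'][:3,:3]@np.linalg.solve(f['K'],[uv[0],uv[1],1.]);o=f['pose'][:3,3]
    return o+d*(z-o[2])/d[2]
def proj(f,p):
    c=np.linalg.inv(f['pose'])@np.r_[p,1];u=f['K']@c[:3];return u[:2]/u[2]
def st(): 
    o=get_obs();return round(o['clock'],2),np.round(o['eef_pos'],4),np.round(o['force'],1),np.round(o['torque'],2),round(o['opening'],4)
E
python3 - <<'E'
from h import *
f=grab_frame('top')
for r in regions_of('top','big_key_grip')[:3]:
    m=r['pixels'];v,u=np.nonzero(m);print(r['conf'],len(u),u.mean(),v.mean())
    (c,wh,a)=cv2.minAreaRect(np.c_[u,v].astype(np.float32));b=cv2.boxPoints((c,wh,a))
    print('rect',c,wh)
    l=max([(b[0],b[1],b[3]),(b[1],b[2],b[0])],key=lambda q:np.hypot(*(q[1]-q[0])))
    d=ray(f,l[1],.123)-ray(f,l[0],.123);print('yaw',np.degrees(np.arctan2(d[1],d[0])),np.hypot(*d[:2]),ray(f,c,.118))
for n in('small_key_grip',):
  for r in regions_of('top',n)[:3]:
    v,u=np.nonzero(r['pixels']);print(n,r['conf'],u.mean(),v.mean(),len(u))
img=f['img'];g=cv2.cvtColor(img,cv2.COLOR_RGB2GRAY)
ry=slice(115,165);sub=g[ry,335:390];m=(sub<150).astype(np.uint8)
n,l,s,c=cv2.connectedComponentsWithStats(m)
for i in range(1,n):
    if s[i,4]>15:print('hole',s[i],c[i]+[335,115],ray(f,c[i]+[335,115],.07))
for r in regions_of('top','lock_mouth')[:2]:
    v,u=np.nonzero(r['pixels']);print('lm',r['conf'],len(u),u.mean(),v.mean())
for p in([.460,.240,.25],[.645,-.039,.25]):
  for a in range(0,360,30):
    q=inverse_kinematics(p,quat(a)); print(p[0],a,None if q is None else np.round(q,2))
cr=cv2.resize(img[190:280,160:310],None,fx=5,fy=5,interpolation=3);cv2.imwrite('pics/a.png',cr[:,:,::-1])
s=grab_frame('scene');cr=cv2.resize(s['img'][205:350,190:350],None,fx=4,fy=4,interpolation=3);cv2.imwrite('pics/b.png',cr[:,:,::-1])
print(st())
E
```

```text
0.73 447 226.2841163310962 230.45637583892616
rect (226.84619140625, 229.23077392578125) (48.86967849731445, 12.155402183532715)
yaw -149.65535988402667 0.09341128019877316 [0.4609007  0.23653431 0.118     ]
small_key_grip 0.74 282.05940594059405 239.66831683168317 202
small_key_grip 0.73 183.51228070175438 258.36140350877196 285
hole [22 21 11 10 94] [362.18085106 140.41489362] [ 0.64588687 -0.0362918   0.07      ]
lm 0.82 9234 361.751678579164 149.4528914879792
0.46 0 [-0.92  0.03  0.4   1.78 -0.01  1.34 -2.09]
0.46 30 [-0.91  0.03  0.38  1.77 -0.01  1.34 -1.57]
0.46 60 [-0.87  0.03  0.34  1.77 -0.01  1.34 -1.04]
0.46 90 [-0.86  0.03  0.33  1.77 -0.01  1.34 -0.52]
0.46 120 [-0.8   0.03  0.27  1.77 -0.01  1.34  0.  ]
0.46 150 [-0.74  0.03  0.22  1.77 -0.01  1.34  0.52]
0.46 180 [-0.71  0.04  0.18  1.77 -0.01  1.34  1.05]
0.46 210 [-0.7   0.04  0.17  1.77 -0.01  1.34  1.57]
0.46 240 [-0.68  0.04  0.15  1.77 -0.01  1.34  2.09]
0.46 270 [-0.65  0.04  0.13  1.77 -0.    1.34  2.61]
0.46 300 None
0.46 330 [-1.55  0.03  1.05  1.79 -0.02  1.34 -2.59]
0.645 0 [-0.53  0.36  0.72  1.47 -0.24  1.39 -1.37]
0.645 30 [-0.5   0.36  0.68  1.47 -0.23  1.39 -0.86]
0.645 60 [-0.5   0.36  0.67  1.47 -0.22  1.39 -0.34]
0.645 90 [-0.49  0.35  0.67  1.47 -0.22  1.39  0.18]
0.645 120 [-0.49  0.35  0.66  1.47 -0.22  1.39  0.7 ]
0.645 150 [-0.48  0.35  0.65  1.47 -0.21  1.39  1.22]
0.645 180 [-0.48  0.35  0.64  1.47 -0.21  1.39  1.75]
0.645 210 [-0.46  0.35  0.62  1.47 -0.2   1.39  2.26]
0.645 240 [ 0.83  0.57 -1.18  1.42  0.52  1.49  2.29]
0.645 270 None
0.645 300 [-0.75  0.47  1.07  1.48 -0.41  1.43 -2.29]
0.645 330 [-0.75  0.47  1.07  1.48 -0.41  1.43 -1.77]
(1.15, array([0.2161, 0.6131, 0.2424]), array([-0.4,  0.3, -0.4]), array([0.06, 0.07, 0.02]), 0.0855)
```

View pics/b.png

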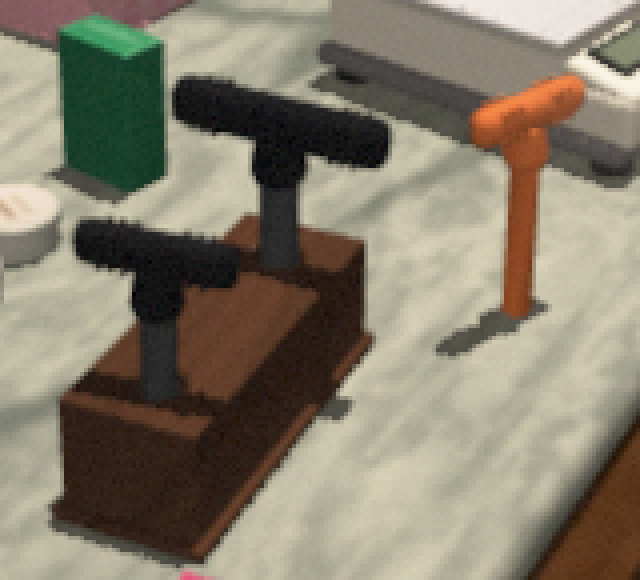

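```bash
python3 - <<'E'
from h import *
goto([.460,.238,.20],quat(30.5));print(st())
command_gripper(.05);movel([.460,.238,.114],feed=.2);print(st())
f=grab_frame('top');im=cv2.resize(f['img'][180:290,150:310],None,fx=4,fy=4,interpolation=3)
s=grab_frame('scene');im2=cv2.resize(s['img'][150:300,180:340],None,fx=4,fy=4,interpolation=3)
cv2.imwrite('pics/c.png',np.hstack([cv2.resize(im2,(400,375)),cv2.resize(im,(400,375),interpolation=3)])[:,:,::-1])
E
```

```text
(2.8, array([0.4597, 0.2392, 0.2002]), array([-0.3,  0.9,  0.4]), array([ 0.02, -0.06, -0.04]), 0.0854)
(3.83, array([0.4605, 0.2382, 0.1146]), array([0.3, 0.2, 0.4]), array([-0.02, -0.01, -0.08]), 0.05)
```

View pics/c.png

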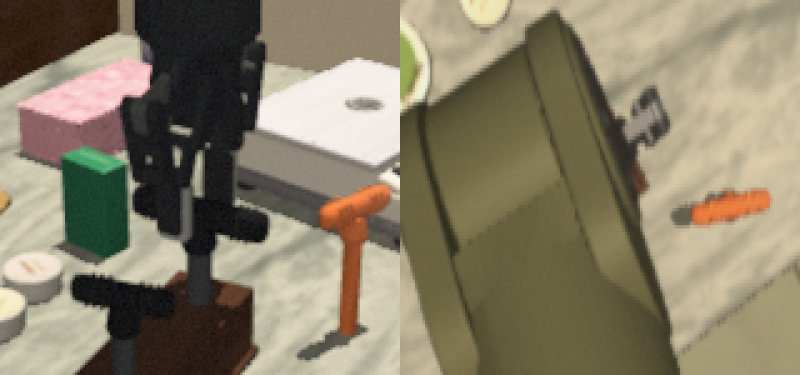

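The fingers straddle the big key's bar, with the bar running from about (135,195) to (268,222) in the left panel and the fingers near its middle. Closing and lifting.

```bash
python3 - <<'E'
from h import *
command_gripper(0.0,60);print(st())
movel([.460,.238,.26],feed=.2);print(st())
f=grab_frame('scene')
for n in('big_key_tip','big_key_grip'):
    for r in spot_point('scene',n)[:2]:print(n,r['conf'],np.round(r['centre'],4),proj(f,r['centre']).round(1))
t=get_obs()['eef_pos'];print('TCP px',proj(f,t),proj(f,t-[0,0,.114]))
cv2.imwrite('pics/d.png',cv2.resize(f['img'][100:300,180:360],None,fx=3,fy=3,interpolation=3)[:,:,::-1])
t0=get_obs()['clock'];p=get_obs()['eef_pos'];movel([.46,.238,.2605],feed=.02);print('step dt',get_obs()['clock']-t0)
t0=get_obs()['clock'];movel([.46,.238,.2605],quat(36.5),feed=.05);print('rot6 dt',get_obs()['clock']-t0)
print(np.degrees(R.from_quat(get_obs()['eef_rot']).as_euler('zyx')))
E
```

```text
(4.33, array([0.4607, 0.2385, 0.1151]), array([-0.1, -0.1,  5.9]), array([0.02, 0.19, 0.01]), 0.0147)
(5.22, array([0.4591, 0.2375, 0.2582]), array([ 0.2,  0.3, -2.9]), array([-0.01, -0.05,  0.03]), 0.0148)
big_key_tip 0.63 [0.4621 0.2306 0.1504] [263.6 211.9]
big_key_grip 0.84 [0.4601 0.2372 0.2584] [260.4 146.2]
TCP px [260.56141098 146.51209345] [260.70220643 217.1172681 ]
step dt 0.25
rot6 dt 0.2583000000000002
[-3.63530408e+01 -2.46764366e-03  1.79998841e+02]
```

View pics/d.png

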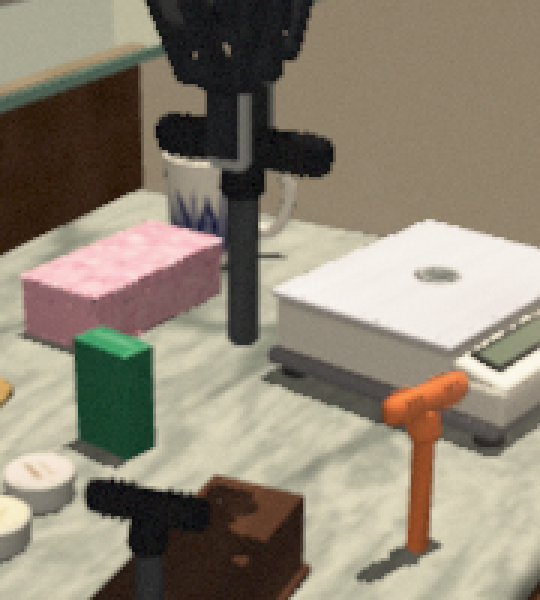

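Black key held upright; tip at about (261,214) full, on the tool axis. Moving over the lock hole.

```bash
python3 - <<'E'
from h import *
goto([.646,-.038,.25],quat(30));print(st())
movel([.646,-.038,.186],feed=.15);hold(.2);print(st())
f=grab_frame('scene');cv2.imwrite('pics/e.png',cv2.resize(f['img'][100:250,250:400],None,fx=4,fy=4,interpolation=3)[:,:,::-1])
t=get_obs()['eef_pos'];print('tip px crop',(proj(f,t-[0,0,.107])-[250,100])*4,'mouth',(proj(f,[.646,-.038,.07])-[250,100])*4)
E
```

```text
(7.13, array([ 0.6459, -0.0354,  0.2498]), array([-0.4,  0.2, -2.8]), array([ 0.04, -0.02,  0.02]), 0.0147)
(7.91, array([ 0.6468, -0.0381,  0.1875]), array([-0.1, -0.5, -3. ]), array([ 0.01, -0.06, -0.05]), 0.0144)
tip px crop [309.56455626 344.74986898] mouth [309.16277237 362.40687358]
```

View pics/e.png

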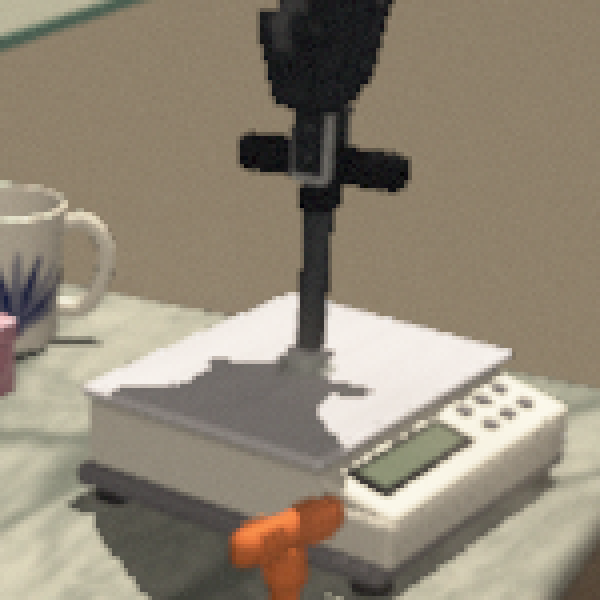

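```bash
cat >> h.py <<'E'
import json
F0=np.array([0,0,-2.8])
def save(c): json.dump(list(map(float,c)),open('c.json','w'))
def load(): return np.array(json.load(open('c.json')))
def step(c):
    movel(c[:3],quat(c[3]),feed=.05);o=get_obs();return o,np.array(o['force'])-F0
E
python3 - <<'E'
from h import *
c=np.array([.646,-.038,.184,30.])
for i in range(32):
    o,F=step(c);p=o['eef_pos']
    print(i,round(o['clock'],2),'c',np.round(c[:3]*1e3,1),'p',np.round(p*1e3,1),'F',F.round(1),'T',np.round(o['torque'],2))
    if abs(F).max()>15: break
    if p[2]<.1505 and F[2]>1.5:break
    L=F[:2];n=np.hypot(*L)
    if n>.8:c[:2]+=np.clip(L*.0002,-.001,.001)
    if F[2]<2.5:c[2]-=.002 if p[2]>.153 else .001
    elif F[2]>5:c[2]+=.0005
    if c[2]<.142:break
save(c)
E
```

```text
0 8.21 c [646. -38. 184.] p [645.9 -38.  184. ] F [0.1 0.3 1. ] T [-0.01 -0.01 -0.03]
1 8.46 c [646. -38. 182.] p [645.9 -38.  181.7] F [-0.1 -0.  -0. ] T [ 0.03 -0.01  0.02]
2 8.71 c [646. -38. 180.] p [645.9 -38.  179.7] F [-0.7  0.6 -0.4] T [ 0.01 -0.01  0.  ]
3 8.96 c [645.9 -37.9 178. ] p [645.8 -37.8 177.8] F [0.6 1.1 0.3] T [ 0.01  0.03 -0.04]
4 9.21 c [646.  -37.7 176. ] p [645.9 -37.6 175.8] F [-0.4 -0.1 -0.1] T [ 0.02 -0.01 -0.02]
5 9.46 c [646.  -37.7 174. ] p [645.9 -37.7 173.8] F [-0.5  0.4 -0.1] T [-0.02 -0.03 -0.  ]
6 9.71 c [646.  -37.7 172. ] p [646.2 -37.6 172. ] F [-0.1 -0.1  0.3] T [ 0.03 -0.12  0.03]
7 9.96 c [646.  -37.7 170. ] p [646.4 -37.4 170. ] F [ 2.4 -0.6  0. ] T [ 0.16 -0.54 -0.03]
8 10.21 c [646.5 -37.8 168. ] p [646.5 -37.5 167.8] F [1.5 0.2 0.7] T [ 0.2  -0.49  0.01]
9 10.46 c [646.8 -37.7 166. ] p [646.7 -37.5 165.7] F [1.7 1.4 0.1] T [ 0.37 -0.46 -0.02]
10 10.71 c [647.1 -37.5 164. ] p [646.9 -37.4 163.7] F [ 1.6  1.5 -0.8] T [ 0.26 -0.38 -0.04]
11 10.96 c [647.4 -37.2 162. ] p [647.1 -37.3 161.7] F [ 0.1  0.6 -0.1] T [ 0.14 -0.22  0.  ]
12 11.21 c 
[... 313 characters left out ...]
3.8] F [-0.3  0.8 -0.1] T [ 0.   -0.01 -0.01]
16 12.21 c [647.5 -36.9 152. ] p [647.4 -36.9 151.8] F [-0.5 -0.4  0.9] T [-0.    0.   -0.08]
17 12.46 c [647.5 -36.9 151. ] p [647.5 -36.9 150.9] F [ 0.  -0.1  0.1] T [-0.02 -0.03 -0.03]
18 12.71 c [647.5 -36.9 150. ] p [647.5 -36.9 149.9] F [0.6 0.1 0.1] T [ 0.03 -0.03  0.04]
19 12.96 c [647.5 -36.9 149. ] p [647.4 -36.9 148.9] F [-0.2  0.3  1. ] T [-0.03 -0.04 -0.  ]
20 13.21 c [647.5 -36.9 148. ] p [647.4 -36.8 147.9] F [ 1.1  0.8 -0.5] T [-0.03 -0.01  0.03]
21 13.46 c [647.7 -36.7 147. ] p [647.9 -36.8 147.1] F [ 0.9 -0.3  0.8] T [-0.03 -0.09  0.02]
22 13.71 c [647.9 -36.8 146. ] p [648.2 -36.8 146.7] F [-1.4  1.2  5.8] T [ 0.06  0.26 -0.07]
```

```bash
python3 - <<'E'
from h import *
c=load();c[2]+=.0004;c[0]=.6477
rot=False;seat=False
for i in range(50):
    o,F=step(c);p=o['eef_pos'];T=o['torque']
    print(i,round(o['clock'],2),'c',np.round(c*[1e3]*1,4) if 0 else (np.round(c[:3]*1e3,1),round(c[3],1)),'p',np.round(p*1e3,1),'F',F.round(1),'T',np.round(T,2))
    save(c)
    if abs(F).max()>12:break
    c[:2]+=np.clip(np.array([-T[1],T[0]])*.0008*(np.hypot(T[0],T[1])>.08),-.0005,.0005)
    if p[2]<.1435: seat=True
    if seat:
        if F[2]>2.2 or p[2]<.1325:break
        c[2]-=.0015 if p[2]>.136 else .0007
    elif F[2]<1.2:c[2]-=.0005
    elif F[2]>4.5:c[2]+=.0003
    else:
        c[3]-=4
        if c[3]<-38:break
E
```

```text
0 13.96 c (array([647.7, -36.8, 146.4]), np.float64(30.0)) p [648.  -36.8 146.7] F [-0.5  0.   4.8] T [-0.01  0.1   0.06]
1 14.21 c (array([647.6, -36.8, 146.7]), np.float64(30.0)) p [647.8 -36.8 146.8] F [ 0.  -0.4  4.2] T [ 0.05 -0.04 -0.02]
2 14.46 c (array([647.6, -36.8, 146.7]), np.float64(26.0)) p [647.7 -36.8 146.7] F [ 0.8 -0.2  4.1] T [-0.08 -0.1   0.01]
3 14.71 c (array([647.7, -36.9, 146.7]), np.float64(22.0)) p [647.7 -36.9 146.7] F [ 0.2 -0.9  4.4] T [-0.01 -0.1   0.03]
4 14.96 c (array([647.8, -36.9, 146.7]), np.float64(18.0)) p [647.7 -36.9 146.6] F [ 0.3 -0.7  4.3] T [-0.06 -0.03  0.02]
5 15.21 c (array([647.8, -36.9, 146.7]), np.float64(14.0)) p [647.6 -36.9 146.5] F [ 0.8 -0.4  3.3] T [-0.07  0.01  0.04]
6 15.46 c (array([647.8, -36.9, 146.7]), np.float64(10.0)) p [647.7 -36.9 146.2] F [ 1.1 -0.9  1.3] T [-0.18 -0.24  0.  ]
7 15.71 c (array([648. , -37. , 146.7]), np.float64(6.0)) p [647.7 -37.  146.2] F [ 1.4 -0.6  0.8] T [-0.17 -0.15 -0.  ]
8 15.96 c (array([648.1, -37.2, 146.2]), np.float64(6.0)) p [647.8 -37.1 145.9] F [0.8 0.1 0.1] T [-0.09 -0.06  0.02]
9 16.21
[... 1231 characters left out ...]
 -37.3, 135.7]), np.float64(6.0)) p [647.9 -37.3 135.6] F [-0.3 -0.3 -0.4] T [ 0.    0.02 -0.03]
20 18.96 c (array([647.9, -37.3, 135. ]), np.float64(6.0)) p [647.9 -37.3 134.9] F [ 0.3 -0.6 -0.2] T [ 0.   -0.03  0.03]
21 19.21 c (array([647.9, -37.3, 134.3]), np.float64(6.0)) p [647.9 -37.3 134.2] F [-0.6 -0.8  0.2] T [-0.    0.06  0.02]
22 19.46 c (array([647.9, -37.3, 133.6]), np.float64(6.0)) p [647.9 -37.3 133.5] F [ 0.1 -0.3  0.3] T [ 0.03  0.05 -0.01]
23 19.71 c (array([647.9, -37.3, 132.9]), np.float64(6.0)) p [648.  -37.3 133.2] F [-0.3 -0.1  1.9] T [0.1  0.21 0.01]
24 19.96 c (array([647.7, -37.2, 132.2]), np.float64(6.0)) p [648.2 -37.3 133.1] F [-1.2  0.5  8.1] T [0.09 0.52 0.01]
```

```bash
python3 - <<'E'
from h import *
c=load();c[2]=.1331;c[0]=.6479;c[1]=-.0373
while 1:
    o,F=step(c);p=o['eef_pos'];T=o['torque']
    a=-np.degrees(R.from_quat(o['eef_rot']).as_euler('zyx')[0])
    print(round(o['clock'],2),(np.round(c[:3]*1e3,1),round(c[3],1)),'p',np.round(p*1e3,1),round(a,1),'F',F.round(1),'T',np.round(T,2))
    save(c)
    if abs(F).max()>12 or abs(T[2])>.3 or c[3]>=84:break
    c[:2]+=np.clip(np.array([-T[1],T[0]])*.0008*(np.hypot(T[0],T[1])>.08),-.0005,.0005)
    if F[2]>2.5:c[2]+=.0004
    c[3]+=3
hold(.3)
print(st())
E
```

```text
20.21 (array([647.9, -37.3, 133.1]), np.float64(6.0)) p [648.  -37.3 133.1] 6.0 F [-0.   0.7  5.1] T [ 0.04  0.19 -0.01]
20.46 (array([647.7, -37.3, 133.5]), np.float64(9.0)) p [647.8 -37.2 133.2] 8.9 F [-0.3  0.4  2.7] T [ 0.03 -0.12  0.04]
20.71 (array([647.8, -37.2, 133.9]), np.float64(12.0)) p [647.7 -37.2 133.3] 11.9 F [ 1.2 -1.  -0.4] T [ 0.01 -0.31  0.03]
20.96 (array([648.1, -37.2, 133.9]), np.float64(15.0)) p [647.8 -37.1 133.3] 14.9 F [ 1.3  0.5 -1.7] T [ 0.04 -0.27 -0.04]
21.21 (array([648.3, -37.2, 133.9]), np.float64(18.0)) p [647.9 -37.  133.3] 17.9 F [ 0.4 -0.3 -3.3] T [ 0.17 -0.19  0.02]
21.46 (array([648.5, -37.1, 133.9]), np.float64(21.0)) p [647.9 -37.  133.4] 20.9 F [ 1.4  0.7 -3.5] T [ 0.06 -0.08 -0.03]
21.71 (array([648.5, -37. , 133.9]), np.float64(24.0)) p [648.  -37.  133.4] 23.9 F [-0.7  0.2 -5.2] T [ 0.16  0.02 -0.02]
21.96 (array([648.5, -36.9, 133.9]), np.float64(27.0)) p [648.1 -36.8 133.6] 26.9 F [-0.7  0.9 -4.7] T [ 0.17  0.19 -0.06]
22.21 (array([648.4, -36.8, 133.9]), np.float64(30.0)) p [648.1 -36.8 133.7] 29.9 F [-1.6  0.6 -5.6] T [ 0.07  0.17 -0.0
[... 1595 characters left out ...]
647.3, -36. , 133.9]), np.float64(72.0)) p [647.4 -36.  134. ] 71.9 F [-0.7  0.8 -1.5] T [0.09 0.08 0.01]
25.96 (array([647.2, -35.9, 133.9]), np.float64(75.0)) p [647.3 -36.  134. ] 74.9 F [-0.9  0.6 -0.9] T [0.06 0.07 0.02]
26.21 (array([647.2, -35.8, 133.9]), np.float64(78.0)) p [647.3 -35.9 134. ] 77.9 F [-0.7  0.4 -0.2] T [ 0.03  0.   -0.03]
26.46 (array([647.2, -35.8, 133.9]), np.float64(81.0)) p [647.2 -35.9 134. ] 80.9 F [-0.9  0.1 -1.2] T [ 0.01  0.09 -0.02]
26.71 (array([647.1, -35.8, 133.9]), np.float64(84.0)) p [647.1 -35.9 134. ] 83.9 F [-0.3  0.5 -0.4] T [0.06 0.09 0.01]
(27.01, array([ 0.6471, -0.0359,  0.134 ]), array([-0.5,  0.1, -3. ]), array([-0.02,  0.12,  0.08]), 0.0147)
```

```bash
python3 - <<'E'
from h import *
a=cv2.imread('pics/scene0.png');f=grab_frame('scene');b=f['img'][:,:,::-1].copy();cv2.imwrite('pics/scene1.png',b)
A=cv2.cvtColor(a,6).astype(np.float32);B=cv2.cvtColor(b,6).astype(np.float32)
print('expected px for 4mm',proj(f,[.6,-.08,.073])-proj(f,[.6,-.08,.069]))
for n,(y0,y1,x0,x1) in dict(frontedge=(195,220,275,330),rightedge=(180,215,335,378),console_disp=(205,225,340,370),base=(220,245,290,340)).items():
    print(n,cv2.phaseCorrelate(A[y0:y1,x0:x1],B[y0:y1,x0:x1],cv2.createHanningWindow((x1-x0,y1-y0),cv2.CV_32F)))
v=np.vstack([np.hstack([cv2.resize(i[165:255,265:400],None,fx=2.9,fy=2.9,interpolation=3) for i in(a,b)])]);cv2.imwrite('pics/g.png',v)
E
```

```text
expected px for 4mm [ 0.14664001 -1.7000505 ]
frontedge ((5.953149273776809, -2.6795079529111963), 0.3019488554000854)
rightedge ((0.42945808670590324, -0.38121889937338693), 0.8980741983578528)
console_disp ((0.06024193572439884, -0.0127517600005973), 0.9633206003904342)
base ((0.060067809430599084, 0.47475599136364544), 0.9082426597595215)
```

View pics/g.png

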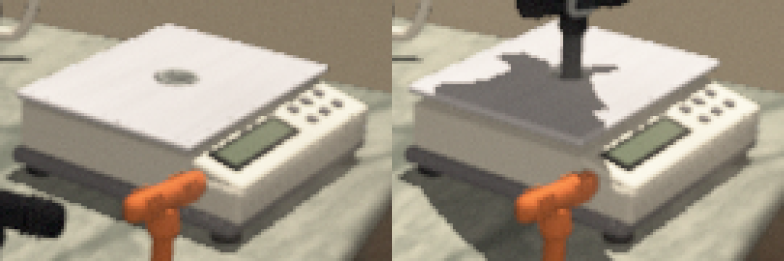

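The platform's left and front corners sit about 2 px higher than before, so the lock has turned. I quantify the rise on the unshaded back edges.

```bash
python3 - <<'E'
from h import *
a=cv2.imread('pics/scene0.png');b=cv2.imread('pics/scene1.png')
A=cv2.GaussianBlur(cv2.cvtColor(a,6),(5,1),0).astype(float);B=cv2.GaussianBlur(cv2.cvtColor(b,6),(5,1),0).astype(float)
def edge(I,x):
    s=I[160:200,x];g=np.diff(s);k=np.argmax(g);w=np.clip(g[max(0,k-2):k+3],0,None);return 160.5+max(0,k-2)+(w*np.arange(len(w))).sum()/w.sum()
for xs in(range(276,312,3),range(336,376,3)):
    d=[edge(B,x)-edge(A,x) for x in xs];print(np.round(d,2),np.median(d))
E
```

```text
[ 1.79e+01  9.00e-02  3.00e-02 -3.00e-02  1.10e-01  2.00e-02 -2.00e-02
  1.00e-02  3.50e-01  7.79e+00 -1.16e+00 -1.41e+00] 0.02296462063085869
[ 13.5   12.53 -11.03  -1.93  -1.78  -1.88  -1.98  -1.79  -1.94  -1.94
  -1.9   11.2   -2.    -1.94] -1.9173887189942178
```

```bash
python3 - <<'E'
from h import *
f=grab_frame('scene')
for uv in([345,170],[358,176],[372,182]):
    p=ray(f,uv,.073);e=proj(f,p)-proj(f,p-[0,0,.001]);print(p.round(3),e, 'rise mm',1.915/(-e[1]+.42*e[0]) , 'hd',-e[1]-0*e[0])
print(st())
o=[get_obs() for _ in range(3)];print([np.round(x['torque'],3) for x in o])
E
```

```text
[ 0.729 -0.155  0.073] [ 0.02877619 -0.38417529] rise mm 4.832669900754035 hd 0.38417528900100706
[ 0.68  -0.154  0.073] [ 0.03444514 -0.39489389] rise mm 4.678024287718781 hd 0.39489389308957357
[ 0.632 -0.156  0.073] [ 0.04078846 -0.40542644] rise mm 4.531926572087614 hd 0.4054264421511107
(27.11, array([ 0.6471, -0.0359,  0.134 ]), array([-0. , -0.2, -3.2]), array([ 0.02,  0.1 , -0.02]), 0.0142)
[array([ 0.025,  0.101, -0.015]), array([ 0.025,  0.101, -0.015]), array([ 0.025,  0.101, -0.015])]
```

Rise is about 4.7 mm, so lock ≈ 1.3 rad: freed, short of the stop, with no reaction torque. I back off within the play and draw the key out.

```bash
python3 - <<'E'
from h import *
c=load();c[3]-=6
for i in range(30):
    o,F=step(c);p=o['eef_pos'];T=o['torque']
    print(round(o['clock'],2),np.round(c[:3]*1e3,1),'p',np.round(p*1e3,1),'F',F.round(1),'T',np.round(T,2))
    save(c)
    if abs(F).max()>12 or p[2]>.182:break
    c[:2]+=np.clip(np.array([-T[1],T[0]])*.0008*(np.hypot(T[0],T[1])>.08),-.0005,.0005)
    if F[2]>-6:c[2]+=.003 if p[2]>.136 else .0015
movel([c[0],c[1],.25],feed=.2);print(st())
E
```

```text
27.37 [647.1 -35.8 133.9] p [647.3 -35.8 134.1] F [-0.1  0.3  0.1] T [ 0.02  0.   -0.02]
27.62 [647.1 -35.8 135.4] p [647.3 -35.9 135.7] F [-0.   0.6 -0.2] T [-0.01 -0.   -0.01]
27.87 [647.1 -35.8 136.9] p [647.2 -35.9 137.1] F [ 0.7  0.4 -0.6] T [ 0.02 -0.01  0.01]
28.12 [647.1 -35.8 139.9] p [647.2 -35.9 140.2] F [-0.2  0.2  0.2] T [ 0.02 -0.01  0.04]
28.37 [647.1 -35.8 142.9] p [647.2 -35.8 143.2] F [ 0.7 -0.1 -0. ] T [ 0.03 -0.02 -0.04]
28.62 [647.1 -35.8 145.9] p [647.2 -35.9 146.2] F [-0.6  0.9 -0.7] T [-0.03  0.01 -0.01]
28.87 [647.1 -35.8 148.9] p [647.1 -35.8 149.1] F [-0.2  0.6  0.9] T [ 0.01 -0.01 -0.  ]
29.12 [647.1 -35.8 151.9] p [647.2 -35.9 152.2] F [-0.3 -0.2  0.2] T [ 0.03 -0.03  0.  ]
29.37 [647.1 -35.8 154.9] p [647.2 -35.8 155.2] F [0.6 0.  0.7] T [ 0.02 -0.01  0.  ]
29.62 [647.1 -35.8 157.9] p [647.2 -35.8 158.2] F [-0.3  0.9 -0.8] T [-0.01  0.03 -0.06]
29.87 [647.1 -35.8 160.9] p [647.2 -35.9 161.2] F [ 0.  -1.   0.8] T [ 0.03 -0.01 -0.03]
30.12 [647.1 -35.8 163.9] p [647.2 -35.9 164.2] F [-0.4  0.1 -0.4] T [ 0.03  0.02 -0.02]
30.37 [647.1 -35.8 166.9] p [647.2 -35.9 167.2] F [-0.3 -0.2  0.5] T [-0.   -0.03 -0.02]
30.62 [647.1 -35.8 169.9] p [647.2 -35.9 170.2] F [-0.3 -0.5  0.5] T [-0.    0.03  0.04]
30.87 [647.1 -35.8 172.9] p [647.2 -35.9 173.2] F [ 0.  -0.1  0.1] T [0.01 0.04 0.01]
31.12 [647.1 -35.8 175.9] p [647.3 -35.9 176.2] F [-0.6 -0.6  0.3] T [ 0.03  0.02 -0.01]
31.37 [647.1 -35.8 178.9] p [647.3 -35.9 179.2] F [ 0.4 -0.4  1.1] T [ 0.   -0.02  0.01]
31.62 [647.1 -35.8 181.9] p [647.3 -35.9 182.2] F [0.1 0.1 0.3] T [ 0.    0.01 -0.04]
(32.11, array([ 0.6469, -0.0359,  0.2496]), array([-0.1,  0.3, -3.4]), array([0.01, 0.01, 0.03]), 0.0147)
```

```bash
python3 - <<'E'
from h import *
goto([.4606,.2385,.25],quat(30.5));movel([.4606,.2385,.168],feed=.15);hold(.1);print(st())
c=np.array([.4606,.2385,.166,30.5])
for i in range(40):
    o,F=step(c);p=o['eef_pos'];T=o['torque']
    print(round(o['clock'],2),np.round(c[:3]*1e3,1),'p',np.round(p*1e3,1),'F',F.round(1),'T',np.round(T,2))
    save(c)
    if abs(F).max()>12 or (F[2]>2.5):break
    c[:2]+=np.clip(np.array([-T[1],T[0]])*.0008*(np.hypot(T[0],T[1])>.08),-.0005,.0005)
    c[2]-=.004 if p[2]>.121 else .001
    if c[2]<.112:break
f=grab_frame('scene');cv2.imwrite('pics/h.png',cv2.resize(f['img'][150:350,170:350],None,fx=3,fy=3,interpolation=3)[:,:,::-1])
E
```

```text
(34.24, array([0.4617, 0.2389, 0.1694]), array([ 1. , -0.1, -1.9]), array([-0.01, -0.03, -0.03]), 0.0147)
34.49 [460.6 238.5 166. ] p [460.7 238.6 166.4] F [ 0.5 -0.6 -0.2] T [ 0.01  0.02 -0.01]
34.74 [460.6 238.5 162. ] p [460.3 238.4 161.6] F [ 0.2 -0.6  0.9] T [ 0.03 -0.04  0.01]
34.99 [460.6 238.5 158. ] p [460.4 238.4 157.6] F [ 0.2 -0.9 -0.8] T [ 0.02 -0.01 -0.02]
35.24 [460.6 238.5 154. ] p [460.4 238.4 153.6] F [-0.2 -0.6  0.2] T [-0.01 -0.04 -0.02]
35.49 [460.6 238.5 150. ] p [460.4 238.4 149.7] F [0.2 1.  0.8] T [-0.02 -0.03  0.02]
35.74 [460.6 238.5 146. ] p [460.4 238.4 145.7] F [-0.6 -0.3  1.2] T [-0.05 -0.02 -0.  ]
35.99 [460.6 238.5 142. ] p [460.4 238.4 141.7] F [0.2 0.5 0.3] T [-0.06 -0.   -0.04]
36.24 [460.6 238.5 138. ] p [460.4 238.4 137.6] F [-0.5  0.9  0.1] T [-0.04 -0.04 -0.  ]
36.49 [460.6 238.5 134. ] p [460.4 238.3 133.7] F [0.9 0.  1. ] T [ 0.01 -0.01 -0.05]
36.74 [460.6 238.5 130. ] p [460.4 238.4 129.7] F [-0.1  1.3 -0.2] T [-0.05  0.03  0.  ]
36.99 [460.6 238.5 126. ] p [460.4 238.4 125.7] F [0.2 0.2 0.6] T [-0.01  0.02 -0.02]
37.24 [460.6 238.5 122. ] p [460.4 238.4 121.7] F [-0.4  0.1  1.1] T [0.06 0.   0.02]
37.49 [460.6 238.5 118. ] p [460.4 238.3 117.6] F [0.4 0.9 0.4] T [ 0.02  0.07 -0.02]
37.74 [460.6 238.5 117. ] p [460.6 238.5 117. ] F [-0.4 -0.4 -0. ] T [-0.02 -0.08 -0.02]
37.99 [460.6 238.5 116. ] p [460.5 238.5 115.9] F [-0.1 -0.1  0.1] T [-0.06 -0.05  0.02]
38.24 [460.6 238.5 115. ] p [460.8 238.6 115.2] F [0.2 0.2 2.1] T [ 0.   -0.06  0.03]
38.49 [460.6 238.5 114. ] p [461.1 238.7 115.1] F [-0.1 -0.5  8. ] T [-0.26  0.51 -0.01]
```

View pics/h.png

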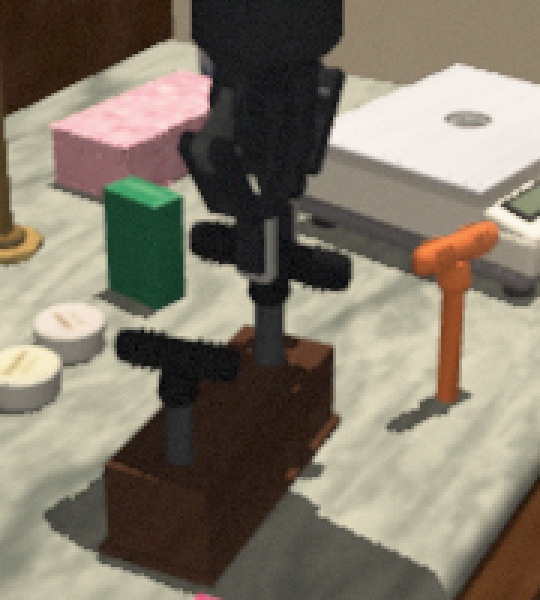

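Key back in the hole on its floor (shaft enters the stand at about (270,360) in the crop). Release and retreat.

```bash
python3 - <<'E'
from h import *
c=load();movel([c[0],c[1],.1149],feed=.05);command_gripper(.05);print(st())
movel([c[0],c[1],.25],feed=.15);goto([.40,.48,.28],quat(90));hold(.3);print(st())
f=grab_frame('scene');cv2.imwrite('pics/i.png',cv2.resize(f['img'][150:350,170:400],None,fx=3,fy=3,interpolation=3)[:,:,::-1])
for n in('big_key_grip','small_key_grip'):
    for r in spot_point('scene',n)[:2]:print(n,round(r['conf'],2),np.round(r['centre'],4))
E
```

```text
(39.23, array([0.4606, 0.2385, 0.1148]), array([-0.1, -1. ,  0.4]), array([ 0.02, -0.  ,  0.06]), 0.05)
(41.56, array([0.4008, 0.479 , 0.2803]), array([-0.5,  0.3, -0.1]), array([-0.  , -0.01, -0.01]), 0.05)
big_key_grip 0.93 [0.4619 0.2404 0.1136]
small_key_grip 0.94 [0.4434 0.1299 0.099 ]
small_key_grip 0.83 [0.4038 0.3217 0.1067]
```

View pics/i.png

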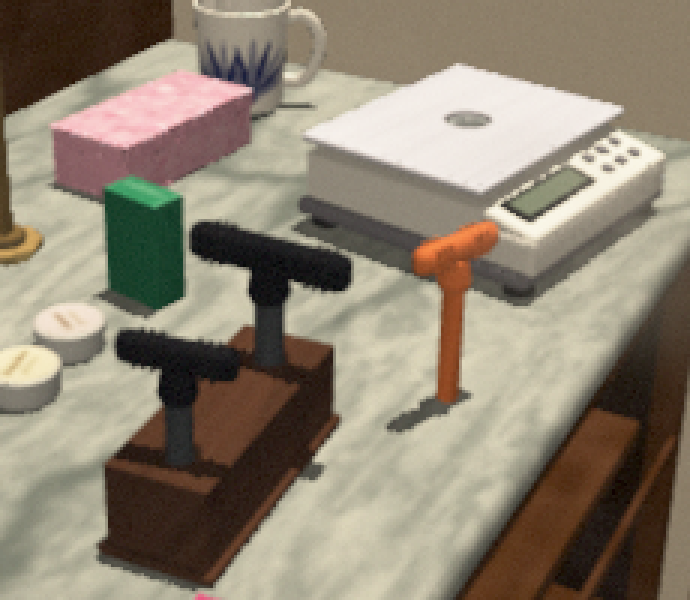

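Both keys stand upright in the stand at about (270,255) and (178,355). The orange one at (452,250) is untouched, and the platform stays raised.

```bash
python3 -c "
from bench import *
print(hand_in())"
```

```text
the job is handed in; nothing more can be done
None
```

The lock is turned and the platform freed. The larger key is back in its own hole of the stand, and I handed the job in at about 42 s of the 64 s allowed.

- **Seating the key:** I took the big key from the stand and guided it into the lock bore by force feedback. Searching clockwise at about 4 N, it dropped about 13.6 mm into the socket. The press on the socket floor and on first contact with the lock face peaked at about 8 N and 6 N, above the 4 N I was aiming for.
- **Turning the lock:** I turned the key 78° anticlockwise. Image comparison showed the platform edge about 4.7 mm higher (±0.3 mm), which puts the lock at about 1.3–1.4 rad. That is past the 1.05 rad needed but close to the 1.45 rad stop. The wrist never showed a reaction torque above about 0.08 N m.
- **Returning the key:** The key drew out without resistance, and touched the floor of its stand hole at its original height.

**Last checks:** The final picture shows both black keys upright in the stand, the orange look-alike untouched and the platform still raised. The networks placed the big key's grip within about 3 mm of where it started. The torque readings were too noisy to show the screw's 0.05 N m directly, so the proof that the lock turned is the platform rise.

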